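# Right the fallen bottle and snap its cap home

## Task

A small square plastic bottle has fallen over on the steel counter and its push-on cap has popped up. Stand it upright, base down, on the round rubber mat with its cap still up, then press the cap straight down with the fingers: feel it click, keep pressing after the force drops until the cap is fully home, and finish while still holding it pressed there. The cap springs partly back up if let go, so do not let go at the end; leave the other things where they are.

Things in the scene. Friction and masses are not known exactly. Their poses are not given: they have to be found in the camera images.
- bottle: Fallen square white plastic bottle with a grey cap, about 0.23 kg. Origin at the centre of its base, z from base to cap. Body 46 x 46 mm (flat sides square to its x and y), 74 tall, then a shoulder to 82 and a neck 20 across. Starts lying on a flat side, z level, cap end towards the robot within about 45 degrees, origin 23 mm above the counter. Rigid; takes a 30 N grip.
- cap_top (a point): Centre of the flat top of the grey round cap, on the bottle's z axis; 108 mm above the base when popped up, 98 when home. The cap is 28 mm in diameter and 16 tall and stays on the neck.
- cap (a joint): How far the cap is pushed down onto the neck, m: 0 popped up (start), 0.010 fully home at a hard stop. Resistance rises to about 11 N near 2 mm, falls (the click) to about zero from 6.5 to 8 mm, then rises to about 11 N at 10 mm against the seal. Let go after the click, it rests near 8 mm, not home.
- mat: Round black rubber mat fixed to the counter, 110 mm in diameter, 4 mm thick; origin at the centre of its underside, so a bottle standing on it has its base 4 mm above the counter. It lies on the left or the right, the fallen bottle on the other side.
- closed_bottle: Bystander: a standing square bottle of the same kind whose cap is already home; 46 x 46 mm, 98 tall. Origin at the centre of its underside, z up.
- tall_bottle: Bystander: a standing round clear bottle, 64 mm diameter, 160 tall. Origin at the centre of its underside, z up.
- tape_roll: Bystander: a flat-lying roll of paper tape, 70 mm outside diameter, 20 tall. Origin at the centre of its underside, z up.
- dish: Bystander: a small round steel dish, 110 mm diameter, 35 tall. Origin at the centre of its underside, z up.
- carton: Bystander: a flat paper carton, 50 x 80 mm, 28 tall. Origin at the centre of its underside, z up.
- upright_carton: Bystander: a paper carton on edge, 50 x 120 mm, 100 tall. Origin at the centre of its underside, z up.
Mind the look-alikes: they are no part of the job. Leave any green or orange look-alike of the bottle alone.

How it is judged:
By the outcome, as a careful person would: the job done as asked, in the order asked, and still so for the second after the job is handed in, while the arm keeps its last pose, push and grip.
It also fails if it takes over 64 s, if anything falls off the work surface, if the arm or the gripper's body presses on something with over 40 N, if the wrist force passes 120 N, or if a joint passes its speed limit or range.

## Robot

A 6-joint arm with a two-finger parallel gripper is mounted at the origin on the work surface. World frame = base frame: x ahead of the robot, y to its left, z up, the work surface at z = 0. Lengths are in m, angles in degrees, forces in N, time in s.
With the tool pointing down it reaches from about 0.3 to 0.875 m from the base axis. Payload 6.4 kg.
Tool frame: the origin (TCP) lies on the centre line of the jaws, within the pads' length; the fingertips stand 11 mm ahead of it and the grasp point (between the pads) lies 8 mm behind it (r.tips_ahead is the distance from the TCP to the fingertips, in m); z points along the fingers, y is the line along which they close (so a half turn about z gives the same grasp; the last joint's range is limited). The gripper opens to 88 mm and grips with 3 to 60 N. Pads are 18 mm wide; open, the fingers measure 123 mm over their backs; the gripper's body (75 mm by 187 mm) begins 45 mm behind the grasp point.
Start: joints at [-80.059, 10.359, 92.074, -0, 77.567, -11.82], TCP at [0.213, -0.534, 0.25] pointing down, gripper open.
Joint ranges: [-171.53, 171.53], [-51.25, 118.39], [17.06, 147.69], [-65.23, 245.23], [0, 150.52], [-178.68, 178.68]. Speed limits (degrees/s): [147.25, 147.25, 172.46, 180, 180, 180].

## Interface

Orientations are given as a 3x3 rotation matrix whose columns are the frame's x, y, z axes.
In Python, from cell import r gives the robot as it stands.
- The arm moves only by the tool move_arm, never from a script. Its argument "rows" is a list of rows, each a list of 3 entries, a list of its own where there are three numbers: the shift along the tool's x, y, z in mm, then the turn, a rotation vector about the tool's x, y, z in degrees, then the closure, from 0 (fully open) to 1 (shut). A call has 1 to 8 rows; each row shifts and turns the commanded pose from where the row before left it, along the tool's axes as they then stand; what a row does not reach is not made up. A row lasts 1/10 s, in which the tool goes at most 50 mm and 8.59 degrees, less where a joint would pass 70% of its speed; a pose out of reach is approached as far as the arm can. A call with a gripper value outside its range is refused whole. The fingers move at their own pace and stop on an object; the grip force is fixed at half the most. Time passes only in rows, so rows that do not move let the fingers close. It gives the time, the measured TCP pose, the force, the opening and the grip force at its end, in the units of the state.
- r.get_obs(): the state, without advancing time (a new reading comes with each control period).
- r.snapshot(name): name is "scene" or "top" or "wrist"; returns a dict with "color" (420x560x3 uint8, blue, green, red), "fov_y" (degrees; the focal length in pixels is half the picture's height over the tangent of half this angle, whatever the lens; pixels are square), "cx", "cy" (the principal point, pixels), "D" ([k1, k2, p1, p2, k3] as OpenCV has them; the pictures are not rectified), "R" (3x3) and "t" (3): a world point X has camera coordinates R X + t. Camera axes: x right, y down, z forward; pixel columns grow to the right and rows downward; lengths in m; the calibration is good to about 2 mm. A picture is of the moment at which its call begins. There is no depth.
- r.finish_job(): hands the job in; it is judged then, once.
Trained networks look in a picture, given as the dict that the camera call returned (one of the last four; its "shot" number tells which), for a name from the list of things; names that differ only in an ending like _2 or _b are one class to them, and where a whole thing is asked for, a point or a joint stands for the part that bears it (a point fixed in the world has none). Each returns a list of dicts, best first, with "conf" (0 to 1); they miss things now and then, are a little off and sometimes report something else, mostly with a low value. They report only what shows in the picture. A call takes as long as a camera call. They do not tell look-alikes from the thing itself.
- r.spot_in(query, picture): "at" ([x, y, z] in m, in the coordinates of the camera as it stood for that picture, good to about 4 mm: the middle of the surface that is visible of it).
The state is a dict: "time": time; "joint_pos": joint angles; "dq": joint speeds; "effort": joint torques, N m; "eef_pos": TCP position; "ee_rot": TCP orientation; "force": force on the tool from outside, world axes, zero at the start; "ft_torque": the same for the moment, N m; "finger_gap": finger opening in m; "grip_force": force on a finger pad.
Only numpy, scipy, OpenCV 4.12 (cv2) and the standard library are available. Lean on these libraries where they do the work, as an engineer would, in place of code of your own. Each camera call takes 0.05 s, during which the arm holds its last target. There are 200 camera calls.

## Working session

There is one attempt and no reset: what is moved stays moved. The work goes in short steps, Python scripts to look and compute and a tool call to move; the robot and the scene stay as the last step left them, time stands still between calls to the robot, and variables do not carry over. Pictures are saved under pics/ and viewed, at most 10 in all, crops included, and the job is handed in when it is done.

Besides the shell and the picture viewer there is one more tool, called by a JSON object that holds its "fn" and its "kwargs". move_arm: Moves the arm, as the interface text tells. Its arguments: {"type":"object","properties":{"rows":{"type":"array","items":{"type":"array"}}},"required":["rows"]}

```bash
mkdir -p pics; ls; cat > h.py <<'E'
from cell import r
import numpy as np, cv2
def K(p):
    f=p["color"].shape[0]/2/np.tan(np.radians(p["fov_y"]/2)); return np.array([[f,0,p["cx"]],[0,f,p["cy"]],[0,0,1.]])
def w(p,c): return np.array(p["R"]).T@(np.array(c)-np.array(p["t"]))
def pix(p,X):
    return cv2.projectPoints(np.array(X,float).reshape(-1,3),cv2.Rodrigues(np.array(p["R"],float))[0],np.array(p["t"],float),K(p),np.array(p["D"],float))[0].reshape(-1,2)
def onz(p,uv,z):
    n=cv2.undistortPoints(np.array(uv,float).reshape(-1,1,2),K(p),np.array(p["D"],float)).reshape(-1,2)
    R=np.array(p["R"]);C=-R.T@np.array(p["t"]);d=np.c_[n,np.ones(len(n))]@R
    return C+d*((z-C[2])/d[:,2])[:,None]
E
python3 - <<'E'
from h import *
for n in ["top","scene"]:
    p=r.snapshot(n); cv2.imwrite(f"pics/{n}0.png",p["color"])
    print(n,"cam",-np.array(p["R"]).T@np.array(p["t"]))
    for q in ["bottle","cap_top","mat","closed_bottle","tall_bottle","tape_roll","dish","carton","upright_carton"]:
        for d in r.spot_in(q,p)[:3]:
            X=w(p,d["at"]); print(q,round(d["conf"],2),X.round(3),pix(p,X).round(0)[0])
print(r.get_obs())
E
```

```text
pics
top cam [ 0.46270121 -0.08898733  0.98641374]
bottle 0.78 [ 0.493 -0.29   0.045] [359. 255.]
bottle 0.74 [ 0.724 -0.271  0.051] [349. 160.]
bottle 0.7 [ 0.603 -0.183  0.049] [313. 209.]
cap_top 0.45 [ 0.444 -0.302  0.037] [363. 276.]
mat 0.77 [0.591 0.164 0.001] [174. 216.]
closed_bottle 0.68 [ 0.745 -0.014  0.069] [244. 149.]
tall_bottle 0.66 [ 0.77  -0.158  0.101] [304. 135.]
tape_roll 0.62 [ 0.599 -0.003  0.02 ] [240. 212.]
dish 0.8 [ 0.611 -0.458  0.016] [421. 208.]
dish 0.63 [ 0.6   -0.185  0.048] [314. 210.]
carton 0.75 [ 0.447 -0.003  0.027] [238. 274.]
upright_carton 0.56 [0.776 0.118 0.1  ] [187. 132.]
scene cam [ 1.07674189 -0.67579252  0.5715058 ]
bottle 0.95 [ 0.617 -0.203  0.038] [244. 243.]
bottle 0.94 [ 0.741 -0.284  0.037] [265. 292.]
bottle 0.7 [ 0.518 -0.306  0.035] [176. 250.]
cap_top 0.63 [ 0.556 -0.205  0.031] [223. 235.]
cap_top 0.58 [ 0.718 -0.33   0.032] [239. 303.]
cap_top 0.53 [ 0.446 -0.317  0.031] [151. 241.]
closed_bottle 0.79 [ 0.772 -0.022  0.055] [352. 223.]
tall_bottle 0.96 [ 0.79  -0.181  0.103] [320. 247.]
tape_roll 0.62 [ 0.607 -0.013  0.014] 
[... 346 characters left out ...]
2e-04,
        7.75668853e+01, -1.18219172e+01]), 'dq': array([-0.06899099, -0.00405287,  0.04234071, -0.00741244,  0.01992108,
        0.08944036]), 'effort': array([-2.23392221e-04, -4.33838511e+01, -3.42179775e+01,  7.03242025e-02,
        3.09102901e-02, -1.44705734e-05]), 'eef_pos': array([ 0.21320326, -0.53403432,  0.2497175 ]), 'ee_rot': array([[ 9.28723980e-01,  3.70771855e-01,  1.58941518e-05],
       [ 3.70771855e-01, -9.28723980e-01,  9.15565197e-07],
       [ 1.51007457e-05,  5.04279679e-06, -1.00000000e+00]]), 'force': array([-0.24230793,  0.17293365, -0.32977244]), 'ft_torque': array([ 0.01574719, -0.02946725,  0.01292599]), 'grip_force': 0.0, 'finger_gap': 0.08852575745574748}
```

View pics/top0.png

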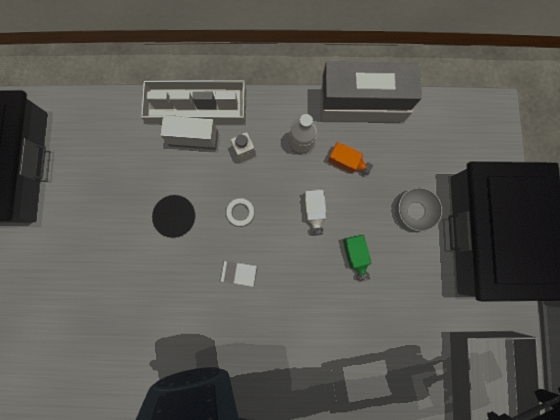

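View pics/scene0.png

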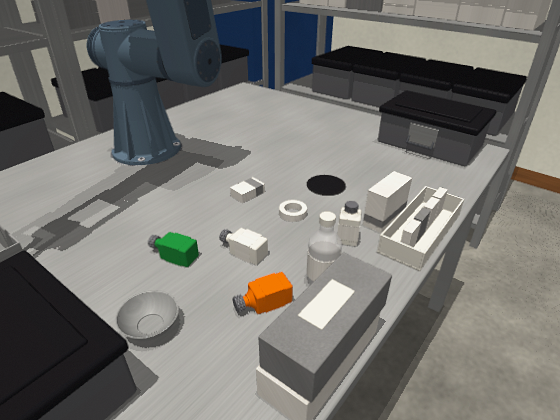

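The top view shows the white bottle at about (315,207) with its cap at (316,231), the black mat at (174,216), the orange one at (349,160) and the green one at (358,253). The scene view agrees. I'll refine the bottle and mat from the contours.

```bash
python3 - <<'E'
from h import *
p=r.snapshot("top"); im=p["color"]; 
roi=np.zeros(im.shape[:2],np.uint8); roi[183:226,298:332]=255
g=im.min(2); m=((g>150)&(roi>0)).astype(np.uint8)
n,l,s,c=cv2.connectedComponentsWithStats(m); k=1+s[1:,4].argmax(); print(s[k],c[k])
pts=np.argwhere(l==k)[:,::-1]
for z in (.046,.03): 
    W=onz(p,pts,z)[:,:2]; print(z,cv2.minAreaRect(W.astype(np.float32)*1000))
m=((im.max(2)<35)).astype(np.uint8); m[:, :140]=0; m[:,210:]=0; m[:185]=0; m[250:]=0
n,l,s,c=cv2.connectedComponentsWithStats(m); k=1+s[1:,4].argmax(); W=onz(p,np.argwhere(l==k)[:,::-1],.004)
print("mat",s[k],W.mean(0),np.ptp(W,axis=0))
b=[d for d in r.spot_in("cap_top",p)]; print([(d["conf"],w(p,d["at"]).round(3)) for d in b])
cv2.imwrite("pics/crop.png",cv2.resize(im[170:290,280:380],None,fx=5,fy=5,interpolation=cv2.INTER_CUBIC))
E
```

```text
[306 190  20  29 507] [315.35502959 204.2209073 ]
0.046 ((614.9818725585938, -188.87461853027344), (69.40975189208984, 44.662113189697266), 5.296242713928223)
0.03 ((617.57275390625, -190.57411193847656), (70.59064483642578, 45.4219970703125), 5.296217441558838)
mat [153 203  14  23  63] [0.60076887 0.20778476 0.004     ] [0.05633102 0.03178263 0.        ]
[(0.61, array([ 0.444, -0.303,  0.037])), (0.4, array([0.589, 0.162, 0.004]))]
```

View pics/crop.png

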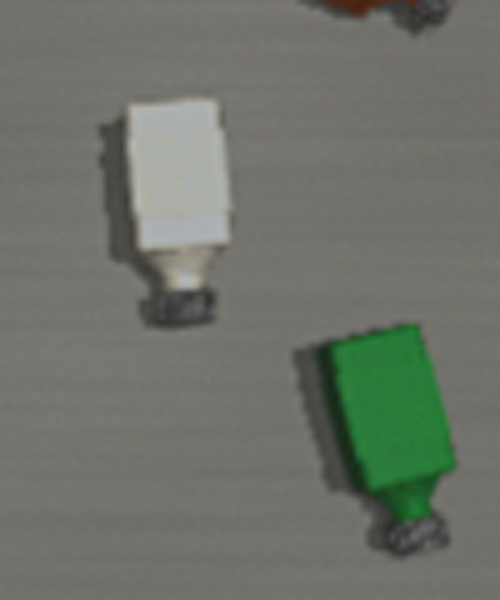

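{"fn": "move_arm", "kwargs": {"rows": [[[41, -17.4, 0], [0, 0, 0], 0], [[41, -17.4, 0], [0, 0, 0], 0], [[41, -17.4, 0], [0, 0, 0], 0], [[41, -17.4, 0], [0, 0, 0], 0], [[41, -17.4, 0], [0, 0, 0], 0], [[41, -17.4, 0], [0, 0, 0], 0], [[41, -17.4, 0], [0, 0, 0], 0], [[41, -17.4, 0], [0, 0, 0], 0]]}}

```text
time: 1.9
eef_pos: [0.4673, -0.2817, 0.25]
ee_rot: [[0.929, 0.371, 0.0], [0.371, -0.929, -0.0], [0.0, 0.001, -1.0]]
force: [0.4, -0.3, 0.2]
finger_gap: 0.0882
grip_force: 0.0
```

```bash
cat > log.py <<'E'
from h import *
o=r.get_obs(); open("log.txt","a").write(repr([*map(float,o["joint_pos"]),*map(float,o["eef_pos"]),*map(float,np.ravel(o["ee_rot"]))])+"\n")
print(o["time"],o["joint_pos"].round(2),o["eef_pos"].round(4),np.round(o["ee_rot"],3).tolist(),o["force"].round(1),o["finger_gap"])
E
python3 log.py
```

```text
1.9 [-43.55   6.58  96.32  -0.    77.06  24.69] [ 0.4673 -0.2817  0.25  ] [[0.929, 0.371, 0.0], [0.371, -0.929, -0.0], [0.0, 0.001, -1.0]] [ 0.4 -0.3  0.2] 0.08821738810174834
```

{"fn": "move_arm", "kwargs": {"rows": [[[41, -17.4, 0], [0, 0, 0], 0], [[41, -17.4, 0], [0, 0, 0], 0], [[38, -17.4, 0], [0, 0, 0], 0], [[0, 0, 0], [0, 0, 8.3], 0], [[0, 0, 0], [0, 0, 8.25], 0], [[0, 0, 0], [0, 7.5, 0], 0], [[0, 0, 0], [0, 7.5, 0], 0], [[0, 0, 0], [0, 7.5, 0], 0]]}}

```text
time: 2.7
eef_pos: [0.5588, -0.1903, 0.2504]
ee_rot: [[0.918, 0.091, 0.386], [0.084, -0.996, 0.034], [0.388, 0.002, -0.922]]
force: [-0.5, 0.0, -0.5]
finger_gap: 0.0884
grip_force: 0.0
```

```bash
python3 log.py
```

```text
2.7 [-3.8380e+01  7.0000e-02  1.0596e+02  1.8250e+01  5.8290e+01  3.8880e+01] [ 0.5588 -0.1903  0.2504] [[0.918, 0.091, 0.386], [0.084, -0.996, 0.034], [0.388, 0.002, -0.922]] [-0.5  0.  -0.5] 0.08842715301799206
```

{"fn": "move_arm", "kwargs": {"rows": [[[0, 0, 0], [0, 7.5, 0], 0], [[0, 0, 0], [0, 0, 0], 0]]}}

```text
time: 2.9
eef_pos: [0.5555, -0.1893, 0.2473]
ee_rot: [[0.864, 0.089, 0.496], [0.075, -0.996, 0.047], [0.499, -0.003, -0.867]]
force: [-0.3, -0.1, 0.0]
finger_gap: 0.0881
grip_force: 0.0
```

```bash
python3 log.py
```

```text
2.9 [-41.62  -2.93 111.31  27.03  53.43  30.54] [ 0.5555 -0.1893  0.2473] [[0.864, 0.089, 0.496], [0.075, -0.996, 0.047], [0.499, -0.003, -0.867]] [-0.3 -0.1  0. ] 0.08805175502641834
```

```bash
cat > kin.py <<'E'
import numpy as np, itertools
from scipy.spatial.transform import Rotation as Ro
from scipy.optimize import least_squares
LO=np.array([-171.53,-51.25,17.06,-65.23,0,-178.68]);HI=np.array([171.53,118.39,147.69,245.23,150.52,178.68])
def fk(q,P,s):
    h,a1,d,L2,a2,L3,a3,d3,L,c=P
    E=lambda ax,a:Ro.from_euler(ax,a,degrees=True).as_matrix()
    R=E('z',q[0]);p=R@[a1,d,h];R=R@E('y',q[1]);p=p+R@[a2,0,L2];R=R@E('y',q[2]);p=p+R@[a3,d3*0,L3]
    R=R@E('z',s[0]*q[3]);R=R@E('y',q[4]);p=p+R@[0,d3,L];R=R@E('z',s[1]*q[5]+c*100);return p,R
def fit():
    D=[eval(l) for l in open("log.txt")]
    D.append([-80.0585,10.3592,92.0738,0,77.5669,-11.8219,.2132,-.5340,.2497,.928724,.370772,0,.370772,-.928724,0,0,0,-1])
    best=None
    for s in itertools.product((1,-1),(1,-1)):
      for c0 in (0,.9,1.8,-.9):
        def f(P):
            e=[]
            for x in D:
                p,R=fk(x[:6],P,s); e+=[*(p-x[6:9]),*(.3*(R.ravel()-x[9:]))]
            P0=np.array([.2,0,.1,.4,0,.4,0,0,.2,c0]); return np.r_[e,1e-4*(P-P0)]
        o=least_squares(f,[.2,0,.1,.4,0,.4,0,0,.2,c0])
        if best is None or o.cost<best[0]: best=(o.cost,o.x,s,np.abs(o.fun[:-10]).max())
    return best
def ik(p,R,P,s,seeds):
    out=[]
    for q0 in seeds:
        f=lambda q:np.r_[(fk(q,P,s)[0]-p)*5,(fk(q,P,s)[1]-R).ravel()]
        o=least_squares(f,np.clip(q0,LO+.1,HI-.1),bounds=(LO,HI),x_scale=50.)
        if o.cost<1e-5 and not any(np.abs(o.x-x).max()<1 for x in out): out.append(o.x)
    return out
E
python3 -c "
from kin import *
b=fit(); print(b[0],b[3],b[2],b[1].round(4).tolist())"
```

```text
2.577471407738721e-10 5.187528349492876e-06 (1, 1) [0.3143, -0.0003, 0.1179, 0.4377, 0.0004, 0.5146, 0.086, -0.0001, 0.3004, 0.9]
```

```bash
cat > plan.py <<'E'
from kin import *
_,P,s,_=fit()
u=np.array([np.cos(np.radians(5.2)),np.sin(np.radians(5.2)),0]);up=np.array([0,0,1.])
def R0(a):
    a=np.radians(a);z=np.sin(a)*u-np.cos(a)*up;y=np.cross(u,up);return np.c_[np.cross(y,z),y,z]
Rb0=np.c_[np.cross(up,-u),up,-u]   # bottle y up, z=-u
Gb=np.array([0,.007,.040])      # grasp point in bottle frame
if __name__=="__main__":
  rng=np.random.default_rng(0)
  seeds=[rng.uniform(LO,HI) for _ in range(12)]
  base=np.array([.614,-.189,.023])+u*.037
  for a in (20,30,40):
    R=R0(a);p=base+Rb0@Gb+.008*R[:,2]
    qs=ik(p,R,P,s,[[-35,20,110,20,50,40]]+seeds)
    print("tilt",a,p.round(3));[print("   g",q.round(0)) for q in qs]
    for ph in range(0,360,30):
        Rb=Ro.from_euler('z',ph,degrees=True).as_matrix();Rf=Rb@Rb0.T@R
        pf=np.array([.59,.164,.006])+Rb@Gb+.008*Rf[:,2]
        az=np.degrees(np.arctan2(Rf[1,2],Rf[0,2]))
        for q in ik(pf,Rf,P,s,seeds): print("   ",ph,"az %.0f"%az,q.round(0))
E
python3 plan.py
```

```text
tilt 20 [ 0.614 -0.189  0.022]
   g [-34.  27. 103.  22.  36.  35.]
    0 az -90 [ 28.  60.  68. -57.  98.  46.]
    90 az -0 [  8.  37. 126. 190.  54.  87.]
    120 az 30 [-16.  37. 127. 128.  59. 104.]
    150 az 60 [-25.  41. 112.  85.  70. 118.]
    180 az 90 [-23.  49.  92.  60.  88. 126.]
    210 az 120 [-15.  60.  69.  44. 108. 125.]
    240 az 150 [ -7.  70.  48.  28. 127. 116.]
    270 az 180 [  3.  78.  33.   4. 139.  94.]
    300 az -150 [ 12.  78.  33. -24. 136.  66.]
    330 az -120 [ 21.  70.  47. -43. 119.  50.]
tilt 30 [ 0.615 -0.189  0.023]
   g [-37.  26. 109.  44.  29.  12.]
    0 az -90 [ 26.  54.  72. -51.  91.  44.]
    90 az -0 [  8.  29. 126. 192.  36.  85.]
    120 az 30 [-13.  29. 127. 122.  44. 114.]
    150 az 60 [-22.  35. 113.  79.  61. 127.]
    180 az 90 [-21.  44.  94.  55.  81. 130.]
    210 az 120 [-14.  54.  73.  39. 100. 126.]
    240 az 150 [ -6.  64.  54.  24. 118. 114.]
    270 az 180 [  3.  70.  42.   3. 128.  94.]
    300 az -150 [ 12.  70.  41. -19. 126.  69.]
    330 az -120 [ 20.  64.  53. -37. 111.  52.]
tilt 40 [ 0.616 -0.189  0.024]
   g [-40.  27. 114.  73.  29. -19.]
    0 az -90 [ 24.  49.  76. -45.  83.  42.]
    30 az -60 [ 26.  39.  95. -61.  61.  35.]
    90 az -0 [  7.  24. 124. 198.  18.  78.]
    120 az 30 [-10.  23. 124. 107.  31. 132.]
    150 az 60 [-19.  30. 113.  70.  53. 138.]
    180 az 90 [-18.  39.  96.  49.  74. 135.]
    210 az 120 [-13.  49.  77.  34.  93. 127.]
    240 az 150 [ -5.  57.  61.  20. 108. 113.]
    270 az 180 [  3.  63.  50.   3. 117.  93.]
    300 az -150 [ 11.  63.  50. -16. 115.  71.]
    330 az -120 [ 19.  58.  60. -31. 102.  53.]
```

```bash
python3 - <<'E'
from h import *
from plan import u,Rb0
p=r.snapshot("wrist"); im=p["color"].copy()
base=np.array([.614,-.189,.023])+u*.037
c=np.array([[x,.023,z] for x,z in((-.023,0),(.023,0),(.023,.074),(-.023,.074))]+[[0,0,.108]])
q=pix(p,base+c@Rb0.T); print(q.round(0).tolist())
for a in q: cv2.circle(im,tuple(int(v) for v in a),3,(0,0,255),1)
for n in("bottle","cap_top"):
    for d in r.spot_in(n,p)[:3]: print(n,d["conf"],w(p,d["at"]).round(3),pix(p,w(p,d["at"])).round())
cv2.imwrite("pics/w0.png",im)
E
```

```text
[[263.0, 195.0], [304.0, 195.0], [305.0, 262.0], [262.0, 262.0], [283.0, 293.0]]
bottle 0.81 [ 0.609 -0.186  0.044] [[280. 232.]]
bottle 0.76 [ 0.727 -0.268  0.044] [[358. 139.]]
bottle 0.67 [ 0.484 -0.284  0.047] [[365. 360.]]
cap_top 0.68 [ 0.555 -0.19   0.032] [[279. 282.]]
cap_top 0.67 [ 0.707 -0.321  0.035] [[400. 162.]]
cap_top 0.63 [ 0.444 -0.303  0.039] [[378. 399.]]
```

View pics/w0.png

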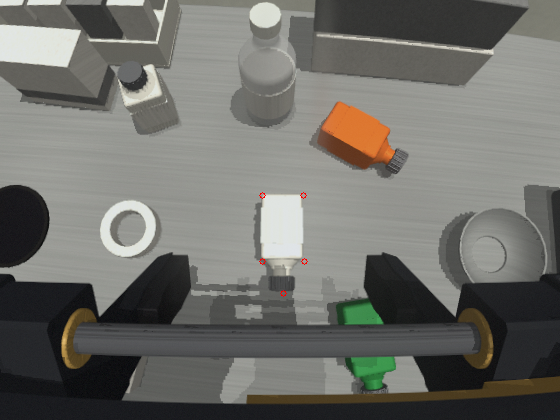

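The wrist view shows the white bottle's body from (260,195) to (302,262), within 1–2 mm of my predicted corners. I'll descend.

{"fn": "move_arm", "kwargs": {"rows": [[[-15, 1, 33], [0, 0, 0], 0], [[-15, 1, 33], [0, 0, 0], 0], [[-15, 1, 33], [0, 0, 0], 0], [[-15, 1, 33], [0, 0, 0], 0], [[0, 0, 20], [0, 0, 0], 0], [[0, 0, 20], [0, 0, 0], 0], [[0, 0, 20], [0, 0, 0], 0], [[0, 0, 0], [0, 0, 0], 0]]}}

```text
time: 3.85
eef_pos: [0.6037, -0.1892, 0.0514]
ee_rot: [[0.864, 0.094, 0.495], [0.08, -0.996, 0.048], [0.498, -0.002, -0.867]]
force: [-0.9, -1.0, -0.5]
finger_gap: 0.0881
grip_force: 0.0
```

```bash
python3 log.py
```

```text
3.85 [-37.8   21.51 110.71  40.57  31.7   14.84] [ 0.6037 -0.1892  0.0514] [[0.864, 0.094, 0.495], [0.08, -0.996, 0.048], [0.498, -0.002, -0.867]] [-0.9 -1.  -0.5] 0.08808248759265996
```

{"fn": "move_arm", "kwargs": {"rows": [[[-2, 0, 15], [0, 0, 0], 0], [[-2, -1, 15], [0, 0, 0], 0], [[0, 0, 0], [0, 0, 0], 0], [[0, 0, 0], [0, 0, 0], 1], [[0, 0, 0], [0, 0, 0], 1], [[0, 0, 0], [0, 0, 0], 1], [[0, 0, 0], [0, 0, 0], 1], [[0, 0, 0], [0, 0, 0], 1]]}}

```text
time: 4.65
eef_pos: [0.614, -0.1883, 0.026]
ee_rot: [[0.862, 0.091, 0.498], [0.079, -0.996, 0.045], [0.5, 0.0, -0.866]]
force: [0.4, -0.0, -0.7]
finger_gap: 0.0505
grip_force: 0.0
```

{"fn": "move_arm", "kwargs": {"rows": [[[0, 0, 0], [0, 0, 0], 1], [[0, 0, 0], [0, 0, 0], 1]]}}

```text
time: 4.85
eef_pos: [0.614, -0.1883, 0.0258]
ee_rot: [[0.862, 0.091, 0.498], [0.079, -0.996, 0.045], [0.5, 0.0, -0.866]]
force: [-2.4, 0.0, 5.2]
finger_gap: 0.0456
grip_force: 30.0
```

```bash
python3 log.py; python3 - <<'E'
from h import *
from plan import *
o=r.get_obs();R=np.array(o["ee_rot"]);p=np.array(o["eef_pos"]);q0=np.array(o["joint_pos"])
for ph in (135,150,165,180):
    Rb=Ro.from_euler('z',ph,degrees=True).as_matrix();Rf=Rb@Rb0.T@R
    v=Ro.from_matrix(R.T@Rf).as_rotvec(degrees=True); n=np.linalg.norm(v)
    print(ph,"rotvec",v.round(1),n.round(1))
    for name,c in(("left",[.58,.12,.27]),("mid",[.55,-.03,.27]),("start",[.56,-.17,.28])):
        q=q0;ok=[];tr=[]
        for f in np.linspace(0,1,13):
            pp=p*(1-min(1,f*0+1))+np.array(c) ; RR=R@Ro.from_rotvec(v*f,degrees=True).as_matrix()
            s_=ik(np.array(c),RR,P,s,[q]);
            if not s_: ok.append(round(f,2)); continue
            q=s_[0];tr.append(q)
        tr=np.array(tr); print("  ",name,"fail",ok,"maxstep",np.abs(np.diff(tr,axis=0)).max(0).round(0),"end",tr[-1].round(0), "min",tr.min(0).round(0),"max",tr.max(0).round(0))
E
```

```text
4.85 [-36.96  25.37 109.46  43.6   29.13  12.15] [ 0.614  -0.1883  0.0258] [[0.862, 0.091, 0.498], [0.079, -0.996, 0.045], [0.5, 0.0, -0.866]] [-2.4  0.   5.2] 0.04564326849638507
135 rotvec [ 38.1 -37.7 142.4] 152.1
   left fail [] maxstep [3. 1. 3. 6. 4. 7.] end [-26.  -3. 123.  70.  61. 160.] min [-26.  -6. 107.   5.  45.  81.] max [ -2.  -1. 123.  70.  65. 160.]
   mid fail [] maxstep [ 2.  2.  3.  4.  5. 10.] end [-46.   1. 119.  63.  77. 153.] min [-46. -12. 108.  18.  50.  53.] max [-23.   2. 119.  63.  78. 153.]
   start fail [] maxstep [ 2.  3.  3.  4.  5. 12.] end [-56.  11. 106.  58.  86. 151.] min [-56.  -6.  98.  25.  56.  35.] max [-39.  12. 110.  58.  87. 151.]
150 rotvec [ 34.5 -48.9 128.8] 142.0
   left fail [] maxstep [3. 2. 3. 5. 6. 6.] end [-28.   6. 114.  64.  74. 155.] min [-28.  -6. 103.   5.  45.  81.] max [ -2.   6. 114.  64.  75. 155.]
   mid fail [] maxstep [ 2.  3.  3.  4.  6. 10.] end [-45.   9. 110.  57.  87. 147.] min [-45. -12. 103.  18.  50.  53.] max [-23.   9. 117.  57.  87. 147.]
   start fail [] maxstep [ 2.  3.  4.  4.  6. 12.] end [-54.  19.  96
[... 393 characters left out ...]
  53.] max [-23.  17. 117.  51.  97. 143.]
   start fail [] maxstep [ 2.  3.  4.  4.  6. 12.] end [-51.  26.  86.  47. 106. 141.] min [-51.  -6.  84.  21.  56.  35.] max [-39.  26. 110.  47. 106. 141.]
180 rotvec [ 26.7 -66.8  99.8] 123.0
   left fail [] maxstep [2. 3. 4. 5. 7. 6.] end [-25.  21.  95.  52.  96. 145.] min [-25.  -6.  91.   5.  45.  81.] max [ -2.  21. 111.  52.  96. 145.]
   mid fail [] maxstep [2. 4. 4. 4. 7. 9.] end [-39.  24.  91.  45. 106. 138.] min [-39. -12.  89.  16.  50.  53.] max [-23.  24. 117.  45. 106. 138.]
   start fail [] maxstep [ 1.  4.  5.  4.  7. 12.] end [-47.  33.  76.  41. 116. 135.] min [-47.  -6.  76.  18.  56.  35.] max [-38.  33. 110.  41. 116. 135.]
```

{"fn": "move_arm", "kwargs": {"rows": [[[10, 0, -17.3], [0, 0, 0], 1], [[17, 0, -29.4], [0, 0, 0], 1], [[20, 0, -34.6], [0, 0, 0], 1], [[20, 0, -34.6], [0, 0, 0], 1], [[20, 0, -34.6], [0, 0, 0], 1], [[20, 0, -34.6], [0, 0, 0], 1], [[13, 0, -22.5], [0, 0, 0], 1], [[0, 0, 0], [0, 0, 0], 1]]}}

```text
time: 5.65
eef_pos: [0.6157, -0.1892, 0.2702]
ee_rot: [[0.859, 0.091, 0.503], [0.081, -0.996, 0.041], [0.505, 0.005, -0.863]]
force: [0.2, -0.8, -1.4]
finger_gap: 0.0459
grip_force: 30.0
```

{"fn": "move_arm", "kwargs": {"rows": [[[-0.6, -25, -0.4], [0, 0, 0], 1], [[-0.6, -43, -0.4], [0, 0, 0], 1], [[-0.6, -43, -0.4], [0, 0, 0], 1], [[-0.6, -43, -0.4], [0, 0, 0], 1], [[-0.6, -43, -0.4], [0, 0, 0], 1], [[-0.6, -43, -0.4], [0, 0, 0], 1], [[-0.6, -43, -0.4], [0, 0, 0], 1], [[-0.6, -27, -0.4], [0, 0, 0], 1]]}}

```text
time: 6.45
eef_pos: [0.578, 0.1229, 0.2625]
ee_rot: [[0.865, 0.093, 0.494], [0.08, -0.996, 0.047], [0.496, -0.001, -0.868]]
force: [-0.9, -0.1, -1.9]
finger_gap: 0.0458
grip_force: 30.0
```

```bash
python3 log.py
```

```text
6.45 [ -1.21  -5.6  111.87   4.72  44.26  80.95] [0.578  0.1229 0.2625] [[0.865, 0.093, 0.494], [0.08, -0.996, 0.047], [0.496, -0.001, -0.868]] [-0.9 -0.1 -1.9] 0.04582261926886956
```

{"fn": "move_arm", "kwargs": {"rows": [[[0, 0, 0], [1.92, -2.72, 7.16], 1], [[0, 0, 0], [1.92, -2.72, 7.16], 1], [[0, 0, 0], [1.92, -2.72, 7.16], 1], [[0, 0, 0], [1.92, -2.72, 7.16], 1], [[0, 0, 0], [1.92, -2.72, 7.16], 1], [[0, 0, 0], [1.92, -2.72, 7.16], 1], [[0, 0, 0], [1.92, -2.72, 7.16], 1], [[0, 0, 0], [1.92, -2.72, 7.16], 1]]}}

```text
time: 7.25
eef_pos: [0.5792, 0.1202, 0.263]
ee_rot: [[0.697, -0.673, 0.25], [-0.704, -0.575, 0.416], [-0.136, -0.465, -0.875]]
force: [-0.4, 0.1, -3.1]
finger_gap: 0.0454
grip_force: 30.0
```

{"fn": "move_arm", "kwargs": {"rows": [[[0, 0, 0], [1.92, -2.72, 7.16], 1], [[0, 0, 0], [1.92, -2.72, 7.16], 1], [[0, 0, 0], [1.92, -2.72, 7.16], 1], [[0, 0, 0], [1.92, -2.72, 7.16], 1], [[0, 0, 0], [1.92, -2.72, 7.16], 1], [[0, 0, 0], [1.92, -2.72, 7.16], 1], [[0, 0, 0], [1.92, -2.72, 7.16], 1], [[0, 0, 0], [1.92, -2.72, 7.16], 1]]}}

```text
time: 8.05
eef_pos: [0.5793, 0.1201, 0.263]
ee_rot: [[-0.07, -0.931, 0.357], [-0.602, 0.325, 0.73], [-0.796, -0.164, -0.583]]
force: [-0.9, 0.3, -2.9]
finger_gap: 0.0458
grip_force: 30.0
```

{"fn": "move_arm", "kwargs": {"rows": [[[0, 0, 0], [1.92, -2.72, 7.16], 1], [[0, 0, 0], [1.92, -2.72, 7.16], 1], [[0, 0, 0], [0, 0, 0], 1], [[0, 0, 0], [0, 0, 0], 1], [[0, 0, 0], [0, 0, 0], 1]]}}

```text
time: 8.55
eef_pos: [0.5803, 0.12, 0.2653]
ee_rot: [[-0.25, -0.866, 0.432], [-0.433, 0.499, 0.75], [-0.866, -0.0, -0.5]]
force: [-0.3, -0.1, -2.0]
finger_gap: 0.0458
grip_force: 30.0
```

```bash
python3 log.py; python3 - <<'E'
from h import *
from plan import *
o=r.get_obs();R=np.array(o["ee_rot"]);p=np.array(o["eef_pos"])
Rg=np.array([[0.862,0.091,0.498],[0.079,-0.996,0.045],[0.5,0,-0.866]]);pg=np.array([.614,-.1883,.0258])
base0=np.array([.613,-.1875,.023])+u*.037
Rb=R@Rg.T@Rb0; b=p+R@Rg.T@(base0-pg); print("z",Rb[:,2].round(3),"base",b.round(4))
np.save("bt.npy",np.c_[R.T@Rb,R.T@(b-p)])
d=np.array([.59,.163,.04])-b; print("shift tool to hover:",(R.T@d*1000).round(1)); print("down unit",(R.T@[0,0,-1]).round(3))
# correction rotvec tool for upright
ax=np.cross(Rb[:,2],[0,0,1]); print("fix deg",np.degrees(R.T@ax).round(2))
p=r.snapshot("scene");im=p["color"].copy()
for X in (b,b+Rb[:,2]*.108): cv2.circle(im,tuple(int(v) for v in pix(p,X)[0]),3,(0,0,255),1)
cv2.imwrite("pics/s1.png",cv2.resize(im[40:300,150:450],None,fx=2,fy=2))
p=r.snapshot("top");print([(d["conf"],w(p,d["at"]).round(4)) for d in r.spot_in("mat",p)])
E
```

```text
8.55 [-27.93   6.08 114.25  64.32  73.81 153.92] [0.5803 0.12   0.2653] [[-0.25, -0.866, 0.432], [-0.433, 0.499, 0.75], [-0.866, -0.0, -0.5]] [-0.3 -0.1 -2. ] 0.045832179368818934
z [ 0. -0.  1.] base [0.5825 0.122  0.2292]
shift tool to hover: [144.2  13.9 128.6]
down unit [0.866 0.    0.5  ]
fix deg [ 0.01  0.01 -0.01]
[(0.45, array([0.59  , 0.1481, 0.002 ])), (0.16, array([0.5814, 0.1206, 0.335 ]))]
```

View pics/s1.png

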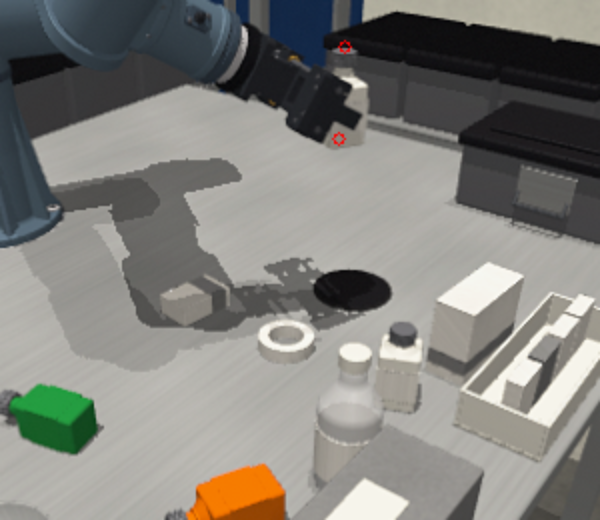

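The scene view shows the bottle held upright, cap up, above the mat (352,290 in the crop), and it matches my prediction.

{"fn": "move_arm", "kwargs": {"rows": [[[24, 2.3, 21.4], [0, 0, 0], 1], [[24, 2.3, 21.4], [0, 0, 0], 1], [[24, 2.3, 21.4], [0, 0, 0], 1], [[24, 2.3, 21.4], [0, 0, 0], 1], [[24, 2.3, 21.4], [0, 0, 0], 1], [[24, 2.3, 21.4], [0, 0, 0], 1], [[0, 0, 0], [0, 0, 0], 1], [[0, 0, 0], [0, 0, 0], 1]]}}

```text
time: 9.5
eef_pos: [0.5878, 0.1615, 0.0771]
ee_rot: [[-0.251, -0.866, 0.432], [-0.431, 0.5, 0.751], [-0.867, 0.002, -0.499]]
force: [-0.1, -0.2, -2.1]
finger_gap: 0.0459
grip_force: 30.0
```

```bash
python3 log.py; python3 - <<'E'
from h import *
o=r.get_obs();R=np.array(o["ee_rot"]);p=np.array(o["eef_pos"]);B=np.load("bt.npy")
b=p+R@B[:,3];z=R@B[:,2];print("base",b.round(4),"z",z.round(4), "fix",np.degrees(R.T@np.cross(z,[0,0,1])).round(2))
for n in("scene","top"):
    P=r.snapshot(n);cv2.imwrite(f"pics/{n}2.png",P["color"])
    print(n,"base px",pix(P,b).round(),[(d["conf"],w(P,d["at"]).round(3)) for d in r.spot_in("mat",P)])
    if n=="scene":print("mat from ellipse",onz(P,[[326,185]],.004).round(3)); cv2.imwrite("pics/s2.png",cv2.resize(P["color"][90:250,230:430],None,fx=3,fy=3))
E
```

```text
9.5 [-22.75  29.57 114.72  76.71  62.09 131.11] [0.5878 0.1615 0.0771] [[-0.251, -0.866, 0.432], [-0.431, 0.5, 0.751], [-0.867, 0.002, -0.499]] [-0.1 -0.2 -2.1] 0.04594718795497137
base [0.59   0.1635 0.041 ] z [ 0.0014 -0.0029  0.9997] fix [ 0.08  0.1  -0.13]
scene base px [[326. 172.]] [(0.97, array([0.599, 0.153, 0.007])), (0.51, array([ 0.767, -0.029,  0.061]))]
mat from ellipse [[0.595 0.159 0.004]]
top base px [[171. 214.]] [(0.52, array([0.583, 0.153, 0.001])), (0.19, array([0.591, 0.164, 0.147]))]
```

View pics/s2.png

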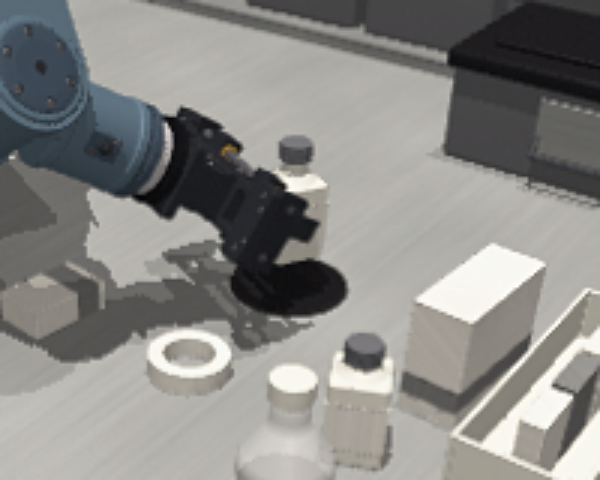

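The bottle hangs upright just above the mat's centre (290,286 in the crop). Lowering.

{"fn": "move_arm", "kwargs": {"rows": [[[9, 0, 5], [0, 0, 0], 1], [[9, 0, 5], [0, 0, 0], 1], [[9, 0, 5], [0, 0, 0], 1], [[0.9, 0, 0.5], [0, 0, 0], 1], [[0.9, 0, 0.5], [0, 0, 0], 1], [[0, 0, 0], [0, 0, 0], 1], [[0, 0, 0], [0, 0, 0], 1]]}}

```text
time: 10.4
eef_pos: [0.5874, 0.1609, 0.0439]
ee_rot: [[-0.251, -0.866, 0.433], [-0.431, 0.5, 0.751], [-0.867, 0.001, -0.499]]
force: [-0.5, 0.1, -2.0]
finger_gap: 0.0456
grip_force: 30.0
```

{"fn": "move_arm", "kwargs": {"rows": [[[0.9, 0, 0.5], [0, 0, 0], 1], [[0.9, 0, 0.5], [0, 0, 0], 1], [[0, 0, 0], [0, 0, 0], 1]]}}

```text
time: 10.7
eef_pos: [0.5878, 0.161, 0.0431]
ee_rot: [[-0.249, -0.866, 0.434], [-0.43, 0.5, 0.752], [-0.868, 0.001, -0.497]]
force: [-2.7, -0.3, 6.4]
finger_gap: 0.0462
grip_force: 30.0
```

{"fn": "move_arm", "kwargs": {"rows": [[[0, 0, 0], [0, 0, 0], 0.3], [[0, 0, 0], [0, 0, 0], 0], [[0, 0, 0], [0, 0, 0], 0], [[0, 0, 0], [0, 0, 0], 0], [[0, 0, 0], [0, 0, 0], 0], [[0, 0, 0], [0, 0, 0], 0]]}}

```text
time: 11.3
eef_pos: [0.5874, 0.1608, 0.0417]
ee_rot: [[-0.251, -0.866, 0.433], [-0.431, 0.501, 0.751], [-0.867, 0.002, -0.499]]
force: [0.5, 0.2, 0.4]
finger_gap: 0.0876
grip_force: 0.0
```

```bash
python3 log.py; python3 - <<'E'
from h import *
P=r.snapshot("scene");cv2.imwrite("pics/s3.png",cv2.resize(P["color"][90:250,230:430],None,fx=3,fy=3))
E
```

```text
11.3 [-22.84  34.57 113.7   78.77  61.24 126.64] [0.5874 0.1608 0.0417] [[-0.251, -0.866, 0.433], [-0.431, 0.501, 0.751], [-0.867, 0.002, -0.499]] [0.5 0.2 0.4] 0.08759091604225193
```

View pics/s3.png

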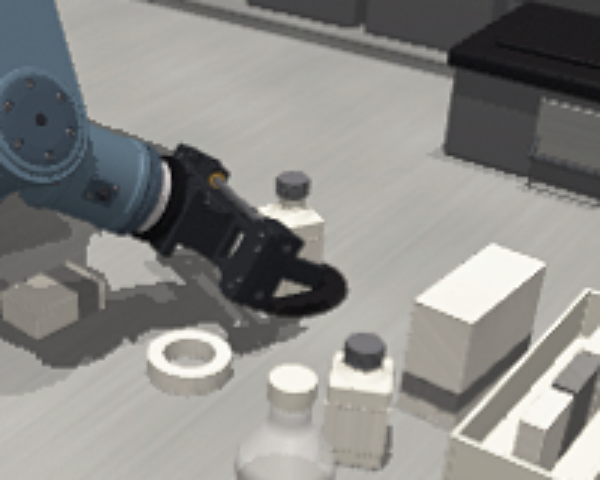

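The bottle stands on the mat, cap up, with the fingers open around it. Retracting.

{"fn": "move_arm", "kwargs": {"rows": [[[0, 0, -15], [0, 0, 0], 0], [[0, 0, -25], [0, 0, 0], 0], [[0, 0, -35], [0, 0, 0], 0], [[-20, 0, -35], [0, 0, 0], 0], [[-35, 0, -30], [0, 0, 0], 0], [[-35, 0, -20], [0, 0, 0], 0], [[-35, 0, 0], [0, 0, 0], 0], [[0, 0, 0], [0, 0, 0], 0]]}}

```text
time: 12.15
eef_pos: [0.5509, 0.0939, 0.2346]
ee_rot: [[-0.244, -0.866, 0.437], [-0.435, 0.5, 0.749], [-0.867, -0.007, -0.499]]
force: [-0.7, -0.3, -0.3]
finger_gap: 0.088
grip_force: 0.0
```

```bash
python3 log.py; python3 - <<'E'
from h import *
from plan import *
o=r.get_obs();R=np.array(o["ee_rot"]);p=np.array(o["eef_pos"]);q0=np.array(o["joint_pos"])
for az in (-90,-60,-30,0,30):
    x=np.array([np.cos(np.radians(az)),np.sin(np.radians(az)),0]);z=np.array([0,0,-1.]);T=np.c_[x,np.cross(z,x),z]
    v=Ro.from_matrix(R.T@T).as_rotvec(degrees=True);q=q0;tr=[];ok=[]
    for f in np.linspace(0,1,13):
        c=ik(p,R@Ro.from_rotvec(v*f,degrees=True).as_matrix(),P,s,[q])
        if c: q=c[0];tr.append(q)
        else: ok.append(f)
    tr=np.array(tr);print(az,v.round(1),np.linalg.norm(v).round(1),"fail",len(ok),"step",np.abs(np.diff(tr,axis=0)).max(0).round(),tr[-1].round())
for n in("top","scene"):
    C=r.snapshot(n);im=C["color"];cv2.imwrite(f"pics/{n}4.png",im)
    for k in("bottle","cap_top"): print(n,k,[(round(d["conf"],2),w(C,d["at"]).round(3).tolist()) for d in r.spot_in(k,C)])
    e=pix(C,[.59,.163,.11])[0];print(e)
    a,b=int(e[0])-30,int(e[1])-30; cv2.imwrite(f"pics/c{n}.png",cv2.resize(im[b:b+90,a:a+60],None,fx=6,fy=6,interpolation=cv2.INTER_CUBIC)); print(a,b)
cv2.imwrite("pics/cc.png",np.hstack([cv2.imread("pics/ctop.png"),cv2.imread("pics/cscene.png")]))
E
```

```text
12.15 [-32.89   6.6  118.27  63.5   75.38 147.42] [0.5509 0.0939 0.2346] [[-0.244, -0.866, 0.437], [-0.435, 0.5, 0.749], [-0.867, -0.007, -0.499]] [-0.7 -0.3 -0.3] 0.08801139856142821
-90 [-16.1  58.6 -27. ] 66.5 fail 0 step [3. 1. 2. 5. 1. 3.] [ -2.   9.  95.   0.  76. 178.]
-60 [-31.7  54.1 -54. ] 82.7 fail 0 step [3. 1. 3. 5. 0. 0.] [ -2.   9.  95.   0.  76. 148.]
-30 [-47.1  46.5 -80.7] 104.4 fail 0 step [3. 1. 3. 5. 2. 3.] [ -2.   9.  95.   0.  76. 118.]
0 [ -62.1   35.3 -106.9] 128.5 fail 0 step [3. 2. 4. 5. 3. 5.] [-2.  9. 95.  0. 76. 88.]
30 [ -76.5   20.  -132. ] 153.9 fail 0 step [3. 3. 5. 6. 5. 8.] [-2.  9. 95. -0. 76. 58.]
top bottle [(0.84, [0.492, -0.292, 0.047]), (0.7, [0.582, 0.157, 0.08]), (0.68, [0.725, -0.271, 0.047]), (0.59, [0.773, -0.156, 0.1])]
top cap_top [(0.67, [0.588, 0.164, 0.114]), (0.62, [0.443, -0.303, 0.038]), (0.41, [0.708, -0.325, 0.036])]
[162.88128919 209.53581592]
132 179
scene bottle [(0.86, [0.516, -0.306, 0.036]), (0.77, [0.594, 0.149, 0.06]), (0.55, [0.744, -0.285, 0.034])]
scene cap_top [(0.67, [0.718, -0.334, 0.031]), (0.47, [0.593, 0.154, 0.109])]
[327.88211155 149.15259425]
297 119
```

View pics/cc.png

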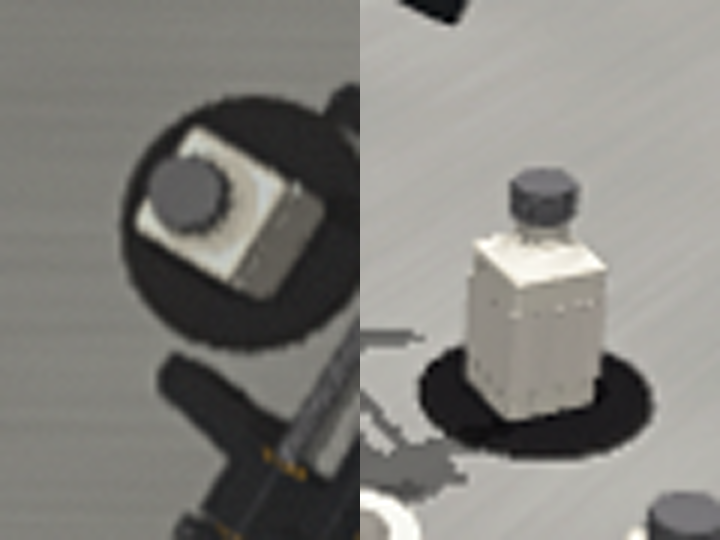

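Both crops show the bottle standing on the mat with its cap raised (cap top at 188,193 in the top crop). Next: turn the tool down and close the fingers.

{"fn": "move_arm", "kwargs": {"rows": [[[0, 0, 0], [-3.62, 3.58, -6.21], 1], [[0, 0, 0], [-3.62, 3.58, -6.21], 1], [[0, 0, 0], [-3.62, 3.58, -6.21], 1], [[0, 0, 0], [-3.62, 3.58, -6.21], 1], [[0, 0, 0], [-3.62, 3.58, -6.21], 1], [[0, 0, 0], [-3.62, 3.58, -6.21], 1], [[0, 0, 0], [-3.62, 3.58, -6.21], 1], [[0, 0, 0], [-3.62, 3.58, -6.21], 1]]}}

```text
time: 13.25
eef_pos: [0.5491, 0.0941, 0.2285]
ee_rot: [[0.477, -0.879, -0.002], [-0.795, -0.433, 0.425], [-0.374, -0.201, -0.905]]
force: [-0.2, -0.5, 0.0]
finger_gap: 0.026
grip_force: 0.0
```

{"fn": "move_arm", "kwargs": {"rows": [[[0, 0, 0], [-3.62, 3.58, -6.21], 1], [[0, 0, 0], [-3.62, 3.58, -6.21], 1], [[0, 0, 0], [-3.62, 3.58, -6.21], 1], [[0, 0, 0], [-3.62, 3.58, -6.21], 1], [[0, 0, 0], [-3.62, 3.58, -6.21], 1], [[0, 0, 0], [0, 0, 0], 1], [[0, 0, 0], [0, 0, 0], 1]]}}

```text
time: 13.95
eef_pos: [0.5488, 0.095, 0.2287]
ee_rot: [[0.865, -0.502, -0.01], [-0.502, -0.865, 0.005], [-0.011, 0.001, -1.0]]
force: [0.4, 0.9, 1.1]
finger_gap: 0.0005
grip_force: 0.0
```

```bash
python3 log.py; python3 - <<'E'
from h import *
o=r.get_obs();R=np.array(o["ee_rot"]);p=np.array(o["eef_pos"])
print("shift to cap+30:",(R.T@(np.array([.588,.1625,.112+.030+.011])-p)*1000).round(1),"fix",np.degrees(R.T@np.cross(R[:,2],[0,0,-1])).round(2))
for n in ("top","wrist"):
  C=r.snapshot(n);print([(round(d["conf"],2),w(C,d["at"]).round(4).tolist()) for d in r.spot_in("cap_top",C)])
E
```

```text
13.95 [ -2.53   9.54  95.54   0.27  75.51 117.51] [0.5488 0.095  0.2287] [[0.865, -0.502, -0.01], [-0.502, -0.865, 0.005], [-0.011, 0.001, -1.0]] [0.4 0.9 1.1] 0.0004641825135586491
shift to cap+30: [  0.9 -78.1  75.6] fix [0.04 0.65 0.  ]
[(0.56, [0.7095, -0.3201, 0.0374]), (0.47, [0.4426, -0.3035, 0.039])]
[(0.9, [0.5894, 0.1637, 0.1103])]
```

{"fn": "move_arm", "kwargs": {"rows": [[[0.5, -26, 0], [0, 0.65, 0], 1], [[0.5, -26, 0], [0, 0, 0], 1], [[0.5, -26.5, 0], [0, 0, 0], 1], [[0, 0, 25], [0, 0, 0], 1], [[0, 0, 25], [0, 0, 0], 1], [[0, 0, 20], [0, 0, 0], 1], [[0, 0, 0], [0, 0, 0], 1], [[0, 0, 0], [0, 0, 0], 1]]}}

```text
time: 14.95
eef_pos: [0.5903, 0.1611, 0.1599]
ee_rot: [[0.865, -0.501, 0.002], [-0.501, -0.865, -0.002], [0.003, 0.001, -1.0]]
force: [-0.9, -0.3, 0.4]
finger_gap: 0.0005
grip_force: 0.0
```

```bash
python3 log.py; python3 - <<'E'
from h import *
o=r.get_obs();R=np.array(o["ee_rot"]);p=np.array(o["eef_pos"])
print("shift to cap:",(R.T@(np.array([.5885,.163,.112+.011])-p)*1000).round(1))
C=r.snapshot("scene");cv2.imwrite("pics/s5.png",cv2.resize(C["color"][90:220,260:400],None,fx=4,fy=4,interpolation=cv2.INTER_CUBIC))
C=r.snapshot("wrist");print([(round(d["conf"],2),w(C,d["at"]).round(4).tolist()) for d in r.spot_in("cap_top",C)])
E
```

```text
14.95 [  4.24  20.1   90.94  -0.15  68.87 124.38] [0.5903 0.1611 0.1599] [[0.865, -0.501, 0.002], [-0.501, -0.865, -0.002], [0.003, 0.001, -1.0]] [-0.9 -0.3  0.4] 0.0004679414872524353
shift to cap: [-2.6 -0.8 36.9]
[(0.95, [0.5969, 0.1643, 0.1083]), (0.25, [0.6124, 0.1559, -0.0003])]
```

View pics/s5.png

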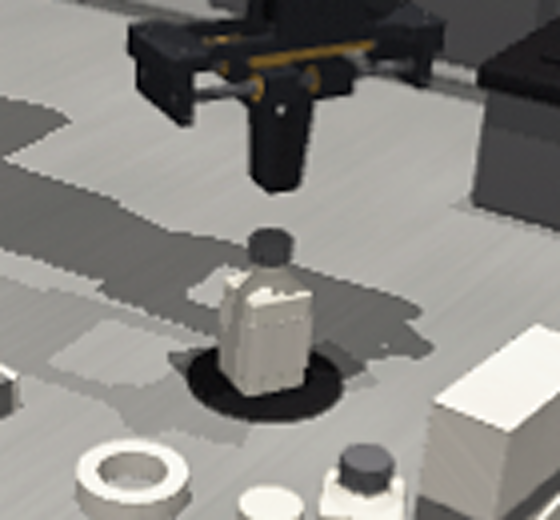

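The closed fingertips (275,190) are right above the cap (270,245). I'll lower to near contact.

{"fn": "move_arm", "kwargs": {"rows": [[[-1.5, -1, 12], [0, 0, 0], 1], [[0, 0, 12], [0, 0, 0], 1], [[0, 0, 8], [0, 0, 0], 1], [[0, 0, 1], [0, 0, 0], 1], [[0, 0, 1], [0, 0, 0], 1], [[0, 0, 0], [0, 0, 0], 1]]}}

```text
time: 15.7
eef_pos: [0.5896, 0.1632, 0.1259]
ee_rot: [[0.866, -0.5, 0.003], [-0.5, -0.866, -0.003], [0.004, 0.001, -1.0]]
force: [0.1, 0.2, 0.7]
finger_gap: 0.0005
grip_force: 0.0
```

{"fn": "move_arm", "kwargs": {"rows": [[[0, 0, 1], [0, 0, 0], 1], [[0, 0, 1], [0, 0, 0], 1], [[0, 0, 0], [0, 0, 0], 1]]}}

```text
time: 16.0
eef_pos: [0.5895, 0.1632, 0.124]
ee_rot: [[0.866, -0.5, 0.003], [-0.5, -0.866, -0.003], [0.004, 0.001, -1.0]]
force: [-0.2, 0.3, 0.3]
finger_gap: 0.0006
grip_force: 0.0
```

{"fn": "move_arm", "kwargs": {"rows": [[[0, 0, 1], [0, 0, 0], 1], [[0, 0, 0], [0, 0, 0], 1]]}}

```text
time: 16.2
eef_pos: [0.5897, 0.1632, 0.1232]
ee_rot: [[0.866, -0.5, 0.003], [-0.5, -0.866, -0.003], [0.004, 0.001, -1.0]]
force: [-1.2, -0.0, 2.0]
finger_gap: 0.0007
grip_force: 1.1
```

{"fn": "move_arm", "kwargs": {"rows": [[[0, 0, 1], [0, 0, 0], 1], [[0, 0, 0], [0, 0, 0], 1]]}}

```text
time: 16.4
eef_pos: [0.5899, 0.1632, 0.1227]
ee_rot: [[0.866, -0.5, 0.004], [-0.5, -0.866, -0.003], [0.004, 0.001, -1.0]]
force: [-2.6, -0.1, 7.6]
finger_gap: 0.0004
grip_force: 3.2
```

{"fn": "move_arm", "kwargs": {"rows": [[[0, 0, 1], [0, 0, 0], 1], [[0, 0, 0], [0, 0, 0], 1]]}}

```text
time: 16.6
eef_pos: [0.59, 0.1632, 0.1222]
ee_rot: [[0.866, -0.5, 0.004], [-0.5, -0.866, -0.003], [0.005, 0.0, -1.0]]
force: [-2.1, 0.7, 9.8]
finger_gap: 0.0003
grip_force: 4.5
```

{"fn": "move_arm", "kwargs": {"rows": [[[0, 0, 1], [0, 0, 0], 1], [[0, 0, 0], [0, 0, 0], 1]]}}

```text
time: 16.8
eef_pos: [0.5901, 0.1633, 0.1214]
ee_rot: [[0.866, -0.5, 0.004], [-0.5, -0.866, -0.003], [0.005, 0.0, -1.0]]
force: [-2.5, -0.4, 10.8]
finger_gap: 0.0004
grip_force: 5.2
```

{"fn": "move_arm", "kwargs": {"rows": [[[0, 0, 1], [0, 0, 0], 1], [[0, 0, 0], [0, 0, 0], 1]]}}

```text
time: 17.0
eef_pos: [0.5901, 0.1632, 0.1205]
ee_rot: [[0.866, -0.5, 0.004], [-0.5, -0.866, -0.003], [0.005, 0.0, -1.0]]
force: [-3.8, -1.1, 9.6]
finger_gap: 0.0003
grip_force: 4.9
```

{"fn": "move_arm", "kwargs": {"rows": [[[0, 0, 1], [0, 0, 0], 1], [[0, 0, 0], [0, 0, 0], 1]]}}

```text
time: 17.2
eef_pos: [0.5899, 0.1632, 0.119]
ee_rot: [[0.866, -0.5, 0.004], [-0.5, -0.866, -0.003], [0.005, 0.0, -1.0]]
force: [-1.8, -0.6, 6.1]
finger_gap: 0.0005
grip_force: 3.3
```

{"fn": "move_arm", "kwargs": {"rows": [[[0, 0, 1], [0, 0, 0], 1], [[0, 0, 0], [0, 0, 0], 1]]}}

```text
time: 17.4
eef_pos: [0.5896, 0.1631, 0.1171]
ee_rot: [[0.866, -0.5, 0.003], [-0.5, -0.866, -0.003], [0.004, 0.001, -1.0]]
force: [0.2, -0.9, 1.4]
finger_gap: 0.0003
grip_force: 0.7
```

The force peaked at 10.8 N and dropped to 1.4 N, so it has clicked. I'll keep pressing to the stop (TCP about 0.113).

{"fn": "move_arm", "kwargs": {"rows": [[[0, 0, 1], [0, 0, 0], 1], [[0, 0, 1], [0, 0, 0], 1], [[0, 0, 0], [0, 0, 0], 1]]}}

```text
time: 17.7
eef_pos: [0.5895, 0.1632, 0.1146]
ee_rot: [[0.866, -0.5, 0.002], [-0.5, -0.866, -0.003], [0.003, 0.001, -1.0]]
force: [-0.8, -0.9, 1.9]
finger_gap: 0.0
grip_force: 0.7
```

{"fn": "move_arm", "kwargs": {"rows": [[[0, 0, 1], [0, 0, 0], 1], [[0, 0, 1], [0, 0, 0], 1], [[0, 0, 0], [0, 0, 0], 1]]}}

```text
time: 18.0
eef_pos: [0.5898, 0.1633, 0.1137]
ee_rot: [[0.866, -0.5, 0.003], [-0.5, -0.866, -0.003], [0.004, 0.001, -1.0]]
force: [-2.4, 0.4, 8.2]
finger_gap: 0.0003
grip_force: 3.7
```

{"fn": "move_arm", "kwargs": {"rows": [[[0, 0, 1], [0, 0, 0], 1], [[0, 0, 1], [0, 0, 0], 1], [[0, 0, 0], [0, 0, 0], 1]]}}

```text
time: 18.3
eef_pos: [0.5907, 0.1633, 0.1136]
ee_rot: [[0.866, -0.5, 0.005], [-0.5, -0.866, -0.003], [0.006, -0.0, -1.0]]
force: [-4.9, -1.0, 16.9]
finger_gap: 0.0006
grip_force: 8.4
```

{"fn": "move_arm", "kwargs": {"rows": [[[0, 0, 1], [0, 0, 0], 1], [[0, 0, 0], [0, 0, 0], 1], [[0, 0, 0], [0, 0, 0], 1]]}}

```text
time: 18.6
eef_pos: [0.5911, 0.1633, 0.1136]
ee_rot: [[0.866, -0.5, 0.006], [-0.5, -0.866, -0.003], [0.007, -0.001, -1.0]]
force: [-6.2, -0.8, 22.2]
finger_gap: 0.0002
grip_force: 11.0
```

{"fn": "move_arm", "kwargs": {"rows": [[[-0.7, 0.4, 0], [0, 0, 0], 1], [[0, 0, 0], [0, 0, 0], 1], [[0, 0, 0], [0, 0, 0], 1], [[0, 0, 0], [0, 0, 0], 1]]}}

```text
time: 19.0
eef_pos: [0.5903, 0.1633, 0.1135]
ee_rot: [[0.866, -0.5, 0.007], [-0.5, -0.866, -0.003], [0.007, -0.001, -1.0]]
force: [-5.6, -0.6, 20.2]
finger_gap: 0.0003
grip_force: 10.4
```

```bash
python3 - <<'E'
from h import *
C=r.snapshot("scene");cv2.imwrite("pics/s6.png",cv2.resize(C["color"][90:290,200:430],None,fx=3,fy=3,interpolation=cv2.INTER_CUBIC))
E
```

```text
(no output)
```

View pics/s6.png

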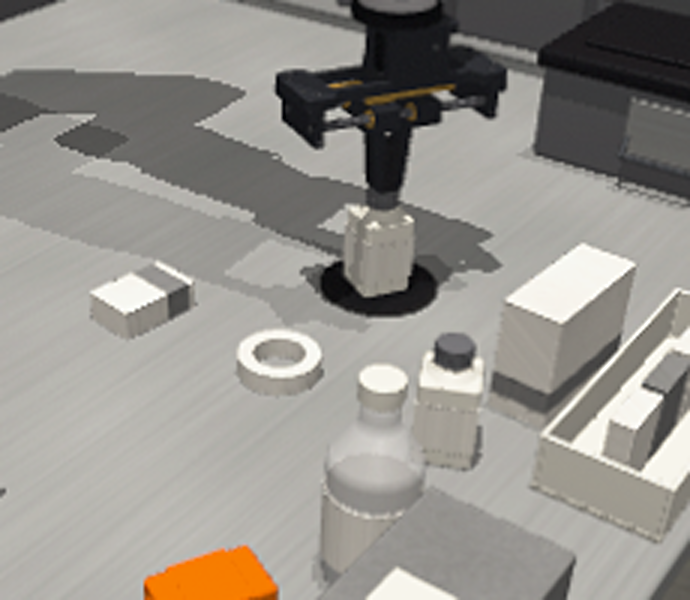

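The bottle is upright on the mat (380,280), the cap is pressed home under the fingertips at a steady 20 N, and the other things are in place.

```bash
python3 -c "
from cell import r
print(r.finish_job())"
```

```text
the job is handed in; nothing more can be done
None
```

The job is handed in: the bottle stands on the mat, its cap clicked at about 11 N and was pressed 10 mm to the stop, and the fingers still hold it there with about 20 N.

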